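# Pack the tonearm parts kit

### The job

Pack the tonearm kit: put the large counterweight, the small counterweight, the bearing block and the arm base each into the foam cut-out of its own shape and size in the tray, upright as it stands now and all the way down on the cut-out's floor. Set the parts down rather than dropping them, and leave the oil bottle and the white jar standing among them where they are.

Things in the scene. Friction and masses are not known exactly. Their poses are not given: they have to be found in the camera images.
- large_weight: Large tonearm counterweight: plain steel cylinder standing on end, 50 mm diameter, 34 mm tall, dark bore in the middle of its top; about 0.4 kg. Origin: centre of its underside, z up.
- small_weight: Small tonearm counterweight: plain steel cylinder standing on end, 30 mm diameter, 30 mm tall, dark bore in its top; about 0.13 kg. Origin: centre of its underside, z up.
- bearing_block: Bearing block: plain aluminium rectangular block 56 (x) x 24 (y) x 32 (z) mm, two dark screws on its top; about 0.11 kg. Origin: centre of its underside; x along its length, z up. The two ends are alike.
- paddle_base: Arm base: aluminium plate 6 mm thick, 70 mm long, with a round end 46 mm across and a tongue 18 mm wide, lying flat; an upright bare tube, 22 mm diameter, stands on the round end, top 50 mm above the underside; 0.12 kg. Origin: mid-length, on the underside; x points to the tongue tip (x = +35 mm), tube axis at x = -12 mm. The finished ones with black collars in a row at the far edge are not meant.
- foam_large_round: Fixed foam insert 110 x 110 x 14 mm, black over yellow, one of four in a low tray, all at the tray's yaw. Round cut-out of 64 mm diameter, cut 8 mm deep through the black top to a yellow floor, which is 6 mm above the origin. Origin: centre of the underside, below the middle of the cut-out. For the large counterweight.
- foam_small_round: Fixed foam insert 110 x 110 x 14 mm, black over yellow, one of four in a low tray, all at the tray's yaw. Round cut-out of 44 mm diameter, cut 8 mm deep through the black top to a yellow floor, which is 6 mm above the origin. Origin: centre of the underside, below the middle of the cut-out. For the small counterweight.
- foam_rectangle: Fixed foam insert 110 x 110 x 14 mm, black over yellow, one of four in a low tray, all at the tray's yaw. Rectangular cut-out, 70 mm along the insert's x and 38 mm along its y, cut 8 mm deep through the black top to a yellow floor, which is 6 mm above the origin. Origin: centre of the underside, below the middle of the cut-out. For the bearing block, either end first.
- foam_paddle: Fixed foam insert 110 x 110 x 14 mm, black over yellow, one of four in a low tray, all at the tray's yaw. Paddle-shaped cut-out with bevelled corners, cut 8 mm deep through the black top to a yellow floor, which is 6 mm above the origin. Origin: centre of the underside, below the middle of the cut-out. For the arm base, origin over origin, x along x: 60 mm wide from x = -42 to +16 mm (round end), 32 mm wide from x = +16 to +42 mm (tongue).
- oil_bottle: Small amber oil bottle with a black cap, 33 mm diameter, 62 mm tall, standing loose among the parts; leave it where it is. Origin: centre of its underside.
- jar: White plastic screw-top jar, 53 mm diameter, 56 mm tall, standing loose among the parts; leave it where it is. Origin: centre of its underside.
Mind the look-alikes: they are no part of the job. What is shaped like the foam_rectangle but purple is not meant.

How it is judged:
By the outcome, as a careful person would: the job done as asked, in the order asked, and still so for the second after the job is handed in, with the robot touching nothing.
It also fails if it takes over 96 s, if anything falls off the work surface, if the arm or the gripper's body presses on something with over 40 N, if the wrist force passes 120 N, or if a joint passes its speed limit or range.

### The arm

A 6-joint arm with a two-finger parallel gripper is mounted at the origin on the work surface. World frame = base frame: x ahead of the robot, y to its left, z up, the work surface at z = 0. Lengths are in mm, angles in rad, forces in N, time in s.
With the tool pointing down it reaches from about 350 to 775 mm from the base axis. Payload 5.5 kg.
Tool frame: the origin (TCP) lies on the centre line of the jaws, within the pads' length; the fingertips stand 19 mm ahead of it and the grasp point (between the pads) is the TCP; z points along the fingers, y is the line along which they close (so a half turn about z gives the same grasp; the last joint's range is limited). The gripper opens to 85 mm and grips with 20 to 120 N. Pads are 22 mm wide; open, the fingers measure 114 mm over their backs; the gripper's body (76 mm by 85 mm) begins 54 mm behind the grasp point. The pads swing forward as they close: fully open they stand 13 mm farther back than shut.
Start: joints at [1.181, 0.313, 0.046, 1.304, 0, 1.431], TCP at [142.168, 557.188, 250.323] pointing down, gripper open.
Joint ranges: [-2.76, 2.76], [-0.86, 1.69], [-1.03, 1.26], [-2.2, 2.34], [-1.47, 1.5], [-3.14, 3.14]. Speed limits (rad/s): [2.57, 2.57, 3.14, 3.14, 3.14, 3.14].

### API

Orientations are given as a unit quaternion [x, y, z, w].
In Python, from rig import monitor, viewer, robot gives the robot as it stands. The module is installed in compiled form; this text tells all that it offers.
- The arm moves only by the tool apply_moves, never from a script. Its argument "increments" is text: rows parted by semicolons, each of 7 numbers parted by spaces: the shift along the tool's x, y, z in cm, then the turn, a rotation vector about the tool's x, y, z in rad, then the closure, from 0 (fully open) to 1 (shut). A call has 1 to 10 rows; each row shifts and turns the commanded pose from where the row before left it, along the tool's axes as they then stand; what a row does not reach is not made up. A row lasts 1/10 s, in which the tool goes at most 50 mm and 8.59 degrees, less where a joint would pass 70% of its speed; a pose out of reach is approached as far as the arm can. A call with a gripper value outside its range is refused whole. The fingers move at their own pace and stop on an object; "squeeze" is the grip in N (left out, the last holds). Time passes only in rows, so rows that do not move let the fingers close. It gives the time, the measured TCP pose, the force, the opening and the grip force at its end, in the units of the state.
- monitor.observe(): the state, without advancing time (a new reading comes with each control period).
- viewer.read_camera(name): name is "side" or "top"; returns (picture, depth): 420x560x3 uint8, red, green, blue; 420x560 float32, mm along the optical axis (not along the pixel's ray), 0 where there is no reading.
- viewer.camera_info(name): a dict with "intrinsics" (3x3 intrinsics, pixels), "D" ([k1, k2, p1, p2, k3] as OpenCV has them; the pictures are not rectified), "extrinsics" (4x4, takes a point from camera to world coordinates). Camera axes: x right, y up, looking along -z (the intrinsics and any distortion apply to the point x, -y, -z); pixel columns grow to the right and rows downward; lengths in mm; the calibration is good to about 2 mm. A picture is of the moment at which its call begins. camera_info takes no time and is no camera call.
- robot.sign_off(): hands the job in; it is judged then, once.
The state is a dict: "time_s": time; "qpos": joint angles; "dq": joint speeds; "tau": joint torques, N m; "ee_pos": TCP position; "tool_rot": TCP orientation; "wrist_force": force on the tool from outside, world axes, zero at the start; "torque": the same for the moment, N m; "gripper_width": finger opening in mm; "grasp_force": force on a finger pad.
Only numpy, scipy, OpenCV 4.12 (cv2) and the standard library are available. Lean on these libraries where they do the work, as an engineer would, in place of code of your own. Each camera call takes 0.05 s, during which the arm holds its last target. There are 200 camera calls.

## Working session

There is one attempt and no reset: what is moved stays moved. The work goes in short steps, Python scripts to look and compute and a tool call to move; the robot and the scene stay as the last step left them, time stands still between calls to the robot, and variables do not carry over. Pictures are saved under pics/ and viewed, at most 14 in all, crops included, and the job is handed in when it is done.

Besides the shell and the picture viewer there is one more tool, called as name(argument=value, ...), one argument or row to a line, values as JSON. apply_moves: Moves the arm, as the interface text tells. Its arguments: {"type":"object","properties":{"increments":{"type":"string"},"squeeze":{"type":"number"}},"required":["increments"]}

```bash
mkdir -p pics
cat > h.py <<'E'
import numpy as np, cv2
from rig import monitor, viewer, robot
def grab(n,tag):
    p,d=viewer.read_camera(n); cv2.imwrite(f'pics/{tag}.png',p[:,:,::-1]); np.save(f'pics/{tag}.npy',d); return p,d
def ray(n,u,v):
    c=viewer.camera_info(n);K=np.array(c['intrinsics'],float);D=np.array(c['D'],float);T=np.array(c['extrinsics'],float)
    q=cv2.undistortPoints(np.array([[[u,v]]],float),K,D)[0,0]
    r=T[:3,:3]@np.array([q[0],-q[1],-1]); return T[:3,3],r
def atz(n,u,v,z):
    o,r=ray(n,u,v); return o+r*(z-o[2])/r[2]
def dep(n,u,v,d):
    o,r=ray(n,u,v); return o+r*float(np.median(d[v-1:v+2,u-1:u+2]))
def proj(n,P):
    c=viewer.camera_info(n);K=np.array(c['intrinsics'],float);D=np.array(c['D'],float);T=np.array(c['extrinsics'],float)
    p=(np.atleast_2d(P)-T[:3,3])@T[:3,:3]*[1,-1,-1]
    return cv2.projectPoints(p,np.zeros(3),np.zeros(3),K,D)[0][:,0]
def cloud(n,d):
    c=viewer.camera_info(n);K=np.array(c['intrinsics'],float);D=np.array(c['D'],float);T=np.array(c['extrinsics'],float)
    v,u=np.mgrid[0:420,0:560]
    q=cv2.undistortPoints(np.stack([u.ravel(),v.ravel()],1).astype(float)[:,None],K,D)[:,0]
    P=np.c_[q[:,0],-q[:,1],-np.ones(len(q))]*d.reshape(-1,1)
    return (P@T[:3,:3].T+T[:3,3]).reshape(420,560,3)
E
python3 - <<'E'
from h import *
np.set_printoptions(suppress=True,precision=3)
for n in('top','side'):
    grab(n,n+'0'); c=viewer.camera_info(n); print(n,c)
print(monitor.observe())
E
```

```text
top {'intrinsics': array([[385.045,   0.   , 274.68 ],
       [  0.   , 385.045, 207.654],
       [  0.   ,   0.   ,   1.   ]]), 'D': array([-0.102,  0.   ,  0.   ,  0.   ,  0.   ]), 'extrinsics': array([[   0.004,    0.994,   -0.106,  306.289],
       [  -1.   ,    0.006,    0.018,    2.563],
       [   0.019,    0.106,    0.994, 1108.77 ],
       [   0.   ,    0.   ,    0.   ,    1.   ]])}
side {'intrinsics': array([[384.892,   0.   , 283.334],
       [  0.   , 384.892, 217.085],
       [  0.   ,   0.   ,   1.   ]]), 'D': array([-0.041,  0.   ,  0.   ,  0.   ,  0.   ]), 'extrinsics': array([[   0.81 ,    0.365,   -0.459,    2.775],
       [  -0.587,    0.531,   -0.611, -610.153],
       [   0.021,    0.764,    0.644,  656.168],
       [   0.   ,    0.   ,    0.   ,    1.   ]])}
{'time_s': 0.1, 'qpos': array([ 1.181,  0.314,  0.045,  1.304, -0.   ,  1.431]), 'dq': array([ 0.002, -0.003,  0.002,  0.001, -0.001,  0.   ]), 'tau': array([  0.004, -48.173,  29.924,   0.013,  -0.   ,   0.   ]), 'ee_pos': array([142.02 , 556.756, 249.466]), 'tool_rot': array([ 0.125,  0.992, -0.001, -0.   ]), 'wrist_force': array([-0.15 , -0.036, -0.602]), 'torque': array([0.001, 0.043, 0.046]), 'grasp_force': 0.0, 'gripper_width': 85.30014694633326}
```

View pics/top0.png

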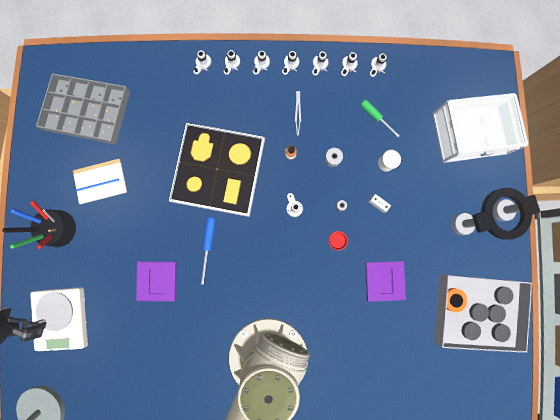

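View pics/side0.png

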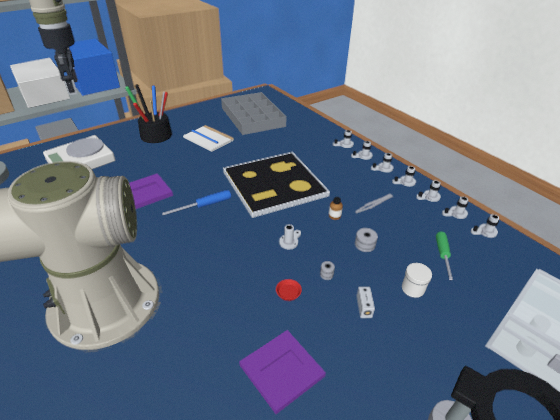

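The top view shows the arm base at (294,205), large weight (334,156), small weight (342,205), block (380,203), jar (389,160) and bottle (291,152). The tray cut-outs are the paddle (202,148), large round (239,153), small round (194,184) and rectangle (232,190).

These could be confused with what I want:
- **Arm base:** the seven collared ones at (202..380,62).
- **Counterweights:** the dark discs in the right tray (456..505,297..330) and the red lid (338,240).
- **foam_rectangle:** the purple plates at (156,281) and (386,281).

Next I'll take close crops.

Run:
```python
import cv2,numpy as np
a=cv2.imread('pics/top0.png'); b=cv2.imread('pics/side0.png')
r=lambda i,x,y,w,h,s:cv2.resize(i[y:y+h,x:x+w],None,fx=s,fy=s,interpolation=cv2.INTER_CUBIC)
cv2.imwrite('pics/c1.png',r(a,275,140,135,80,5.9))
cv2.imwrite('pics/c2.png',r(a,165,120,105,100,6))
cv2.imwrite('pics/c3.png',r(b,270,190,170,130,4.6))
```

```text
(no output)
```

View pics/c1.png

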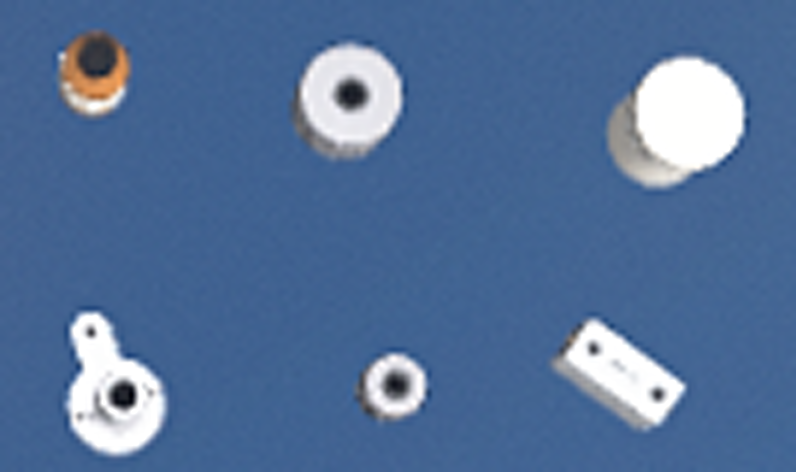

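View pics/c2.png

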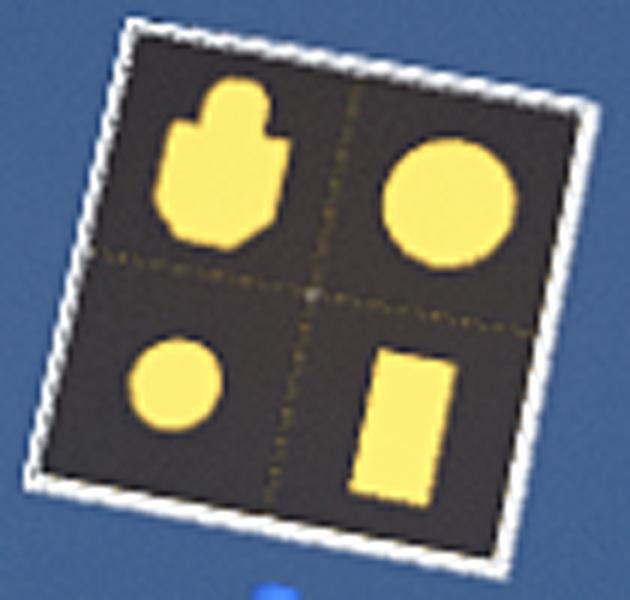

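View pics/c3.png

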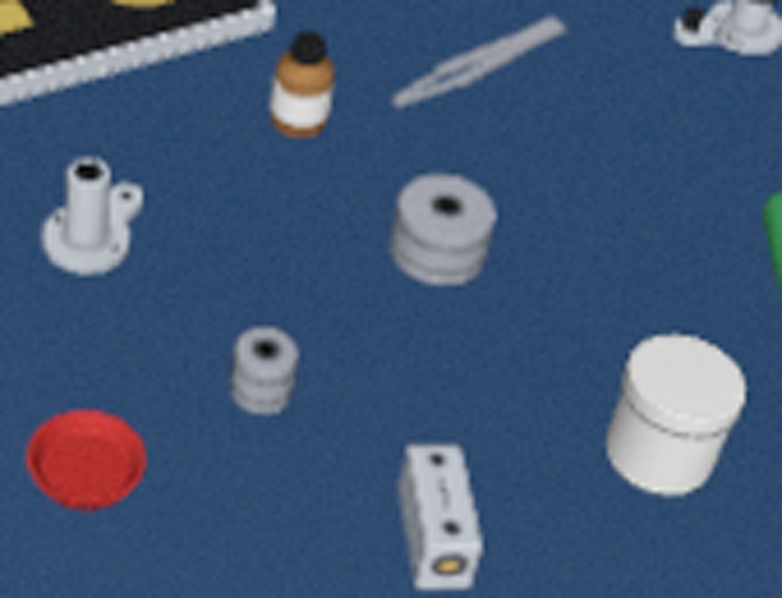

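Top crop: large bore at (351,95), small bore (396,384), screws (593,348)/(657,394), tube bore (123,397) with plain tube top (no collar) and tongue hole (91,331). Side crop: the same points at (447,206), (266,349), (438,459)/(452,527), (88,172) and (126,197). The tray crop shows the four yellow cut-outs in black foam, with the tray centre at (312,294). The purple plates are elsewhere.

Run:
```python
from h import *
np.set_printoptions(suppress=True,precision=1)
f=lambda p,s,ox,oy:((p[0]+.5)/s-.5+ox,(p[1]+.5)/s-.5+oy)
T=lambda p:f(p,5.9,275,140); S=lambda p:f(p,4.6,270,190)
def tri(a,b):
    o1,r1=ray('top',*a);o2,r2=ray('side',*b);A=np.c_[r1,-r2]
    t=np.linalg.lstsq(A,o2-o1,rcond=None)[0];p=o1+t[0]*r1;q=o2+t[1]*r2
    return (p+q)/2,q-p
pt={'large':((351,95),(447,206)),'small':((396,384),(266,349)),'s1':((593,348),(438,459)),'s2':((657,394),(452,527)),'tube':((123,397),(88,172)),'hole':((91,331),(126,197))}
dt=np.load('pics/top0.npy');ds=np.load('pics/side0.npy')
zz=dict(large=34,small=30,s1=32,s2=32,tube=50,hole=6)
for k,(a,b) in pt.items():
    m,e=tri(T(a),S(b)); print(k,m,'gap',e,'top@z',atz('top',*T(a),zz[k]),'side@z',atz('side',*S(b),zz[k]))
for n in('top','side'):
    im=cv2.imread(f'pics/{n}0.png');h=cv2.cvtColor(im,cv2.COLOR_BGR2HSV)
    m=cv2.inRange(h,(22,90,120),(35,255,255))
    nn,l,st,c=cv2.connectedComponentsWithStats(m)
    C=cloud(n,np.load(f'pics/{n}0.npy'))
    for i in range(1,nn):
        if st[i,4]>80: print(n,c[i],st[i],atz(n,*c[i],10),'depth',np.median(C[l==i],0))
# tray corners in top crop c2
R=lambda p:f(p,6,165,120)
for p in [(312,294),(128,18),(600,102),(508,578),(25,490)]: print('tray',p,atz('top',*R(p),14))
for n,(a) in (('bottle',(97,55)),('jar',(690,113))): print(n,atz('top',*T(a),60))
```

```text
large [ 571.8 -186.9   35.8] gap [ 0.5 -0.4  0.2] top@z [ 572. -187.   34.] side@z [ 573.8 -185.8   34. ]
small [ 430.7 -207.    32.3] gap [-0.1  0.1 -0. ] top@z [ 431.1 -207.5   30. ] side@z [ 432.2 -205.5   30. ]
s1 [ 448.9 -303.3   34. ] gap [ 0.4 -0.3  0.1] top@z [ 449.  -303.8   32. ] side@z [ 450.6 -302.4   32. ]
s2 [ 426.7 -334.1   34.6] gap [ 0.3 -0.2  0.1] top@z [ 426.8 -334.8   32. ] side@z [ 428.6 -333.    32. ]
tube [421.8 -74.4  52.8] gap [ 0.6 -0.4  0.1] top@z [421.8 -74.4  50. ] side@z [424.1 -72.   50. ]
hole [458.9 -61.9   6.8] gap [ 0. -0.  0.] top@z [459.  -61.9   6. ] side@z [459.5 -61.2   6. ]
top [201.7 147.8] [191 134  22  27 415] [598.4 196.8  10. ] depth [598.  196.5   8.3]
top [239.2 153.5] [229 144  21  20 339] [581.8  86.5  10. ] depth [582.5  87.    8.5]
top [193.7 183.6] [187 177  15  14 163] [492.1 216.9  10. ] depth [491.7 216.8   8.5]
top [231.6 190.8] [224 179  17  25 297] [471.6 106.6  10. ] depth [471.2 106.2   8.9]
side [281.8 166.2] [270 161  26  11 180] [602.6 203.1  10. ] depth [602.9 203.8   9.1]
side [299.8 185.3] [290 180  21  11 182] [586.5  91.5  10. ] depth [587.4  92.4   8.8]
side [263.7 194.8] [252 190  25  11 158] [475.1 112.1  10. ] depth [475.9 112.5   9.1]
tray (312, 294) [535.7 151.   14. ]
tray (128, 18) [673.6 245.2  14. ]
tray (600, 102) [632.   12.9  14. ]
tray (508, 578) [398.9  54.9  14. ]
tray (25, 490) [439.7 286.9  14. ]
bottle [583.5 -61.7  60. ]
jar [ 559.2 -346.4   60. ]
```

```bash
cat > nav.py <<'E'
import sys
from h import *
from scipy.spatial.transform import Rotation as R
s=monitor.observe(); M=R.from_quat(s['tool_rot']).as_matrix(); a=[float(x) for x in sys.argv[1:]]
phi=np.arctan2(M[1,1],M[0,1]); t=0
if len(a)>3: t=(phi-a[3]+np.pi/2)%np.pi-np.pi/2
N=M@R.from_rotvec([0,0,t]).as_matrix(); d=np.array(a[:3])-s['ee_pos']
print('t',s['time_s'],'pos',s['ee_pos'].round(1),'phi',phi.round(3),'q',s['qpos'].round(2),'w',round(s['gripper_width'],1),'tilt',M[:,2].round(3))
print('turn z',t.round(3),'then shift cm',(N.T@d/10).round(2),'| without turn',(M.T@d/10).round(2))
E
python3 nav.py 573 -186.5 130
```

```text
t 0.1 pos [142.  556.8 249.5] phi 1.321 q [ 1.18  0.31  0.05  1.3  -0.    1.43] w 85.3 tilt [-0.001 -0.002 -1.   ]Traceback (most recent call last):
  File "nav.py", line 9, in <module>
    print('turn z',t.round(3),'then shift cm',(N.T@d/10).round(2),'| without turn',(M.T@d/10).round(2))
                   ^^^^^^^
AttributeError: 'int' object has no attribute 'round'
```

```bash
sed -i 's/t\.round(3)/round(float(t),3)/' nav.py; python3 nav.py 573 -186.5 130
```

```text
t 0.1 pos [142.  556.8 249.5] phi 1.321 q [ 1.18  0.31  0.05  1.3  -0.    1.43] w 85.3 tilt [-0.001 -0.002 -1.   ]
turn z 0.0 then shift cm [-60.14 -61.34  12.03] | without turn [-60.14 -61.34  12.03]
```

apply_moves(
  increments="-1.5 -1.5 0.3 0 0 0 0; -3 -3 0.6 0 0 0 0; -3 -3 0.6 0 0 0 0; -3 -3 0.6 0 0 0 0; -3 -3 0.6 0 0 0 0; -3 -3 0.6 0 0 0 0; -3 -3 0.6 0 0 0 0; -3 -3 0.6 0 0 0 0; -3 -3 0.6 0 0 0 0; -3 -3 0.6 0 0 0 0",
  squeeze=50,
)

```text
time_s: 1.1
ee_pos: [348.2, 209.0, 193.0]
tool_rot: [0.124, 0.992, 0.0, 0.0]
wrist_force: [0.7, 1.0, -0.3]
gripper_width: 85.4
grasp_force: 0.0
```

apply_moves(
  increments="-3 -3 0.6 0 0 0 0; -3 -3 0.6 0 0 0 0; -3 -3 0.6 0 0 0 0; -3 -3 0.6 0 0 0 0; -3 -3 0.6 0 0 0 0; -3 -3 0.6 0 0 0 0; -3 -3 0.6 0 0 0 0; -3 -3 0.6 0 0 0 0; -3 -3 0.6 0 0 0 0; -1.5 -2 0.5 0 0 0 0",
)

```text
time_s: 2.1
ee_pos: [553.7, -143.7, 133.4]
tool_rot: [0.125, 0.992, -0.0, 0.0]
wrist_force: [0.2, 0.3, 0.7]
gripper_width: 85.6
grasp_force: 0.0
```

```bash
python3 nav.py 573 -186.5 75; python3 nav.py 573 -186.5 30
```

```text
t 2.1 pos [ 553.7 -143.7  133.4] phi 1.319 q [-0.39  0.37 -0.17  1.03 -0.   -0.14] w 85.6 tilt [ 0.001 -0.    -1.   ]
turn z 0.0 then shift cm [-2.93 -3.66  5.84] | without turn [-2.93 -3.66  5.84]
t 2.1 pos [ 553.7 -143.7  133.4] phi 1.319 q [-0.39  0.37 -0.17  1.03 -0.   -0.14] w 85.6 tilt [ 0.001 -0.    -1.   ]
turn z 0.0 then shift cm [-2.93 -3.66 10.34] | without turn [-2.93 -3.66 10.34]
```

apply_moves(
  increments="-1.5 -1.8 1 0 0 0 0; -1.5 -1.9 1.8 0 0 0 0; 0 0 2 0 0 0 0; 0 0 1 0 0 0 0; 0 0 0 0 0 0 0; 0 0 0 0 0 0 0",
)

```text
time_s: 2.7
ee_pos: [572.0, -183.6, 76.5]
tool_rot: [0.124, 0.992, 0.0, -0.0]
wrist_force: [1.2, -0.3, -0.1]
gripper_width: 85.1
grasp_force: 0.0
```

```bash
python3 nav.py 573 -186.5 30
python3 - <<'E'
from h import *
a,_=grab('side','s1');b,_=grab('top','t1')
r=lambda i,x,y,w,h,s:cv2.resize(i[y:y+h,x:x+w],None,fx=s,fy=s,interpolation=cv2.INTER_CUBIC)[:,:,::-1]
x=r(a,300,170,130,110,3.6);y=r(b,270,110,110,110,3.6)
cv2.imwrite('pics/m1.png',np.hstack([x[:396,:400],y[:396,:396]]))
E
```

```text
t 2.7 pos [ 572.  -183.6   76.5] phi 1.322 q [-0.44  0.47 -0.17  0.94  0.   -0.2 ] w 85.1 tilt [-0.  0. -1.]
turn z 0.0 then shift cm [-0.17 -0.26  4.65] | without turn [-0.17 -0.26  4.65]
```

View pics/m1.png

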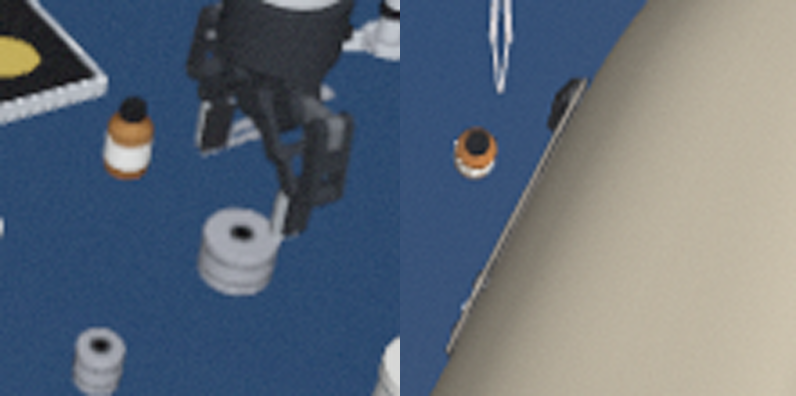

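```bash
python3 -c "
from h import *
for P in ([572,-183.6,57.5],[572,-183.6,70.5],[572+.248*44,-183.6+.969*44,70],[572-.248*44,-183.6-.969*44,70],[573,-186.5,34]): print(P,(proj('side',np.array(P))[0]-[300,170])*3.6)
"
```

```text
[572, -183.6, 57.5] [241.85741919 204.63787052]
[572, -183.6, 70.5] [245.07713251 189.69019493]
[582.912, -140.964, 70] [210.86708585 150.0035206 ]
[561.088, -226.236, 70] [281.39841441 233.37110497]
[573, -186.5, 34] [240.34857743 232.81788321]
```

The picture matches the calibration: the open fingertips straddle the large weight, bore at (241,233), with tips about 6 mm ahead of the TCP when open. I'll go down and grip.

apply_moves(
  increments="-0.2 -0.3 1.2 0 0 0 0; 0 0 1.8 0 0 0 0; 0 0 1.3 0 0 0 0; 0 0 0.5 0 0 0 0; 0 0 0 0 0 0 0.3; 0 0 0 0 0 0 1; 0 0 0 0 0 0 1; 0 0 0 0 0 0 1; 0 0 0 0 0 0 1; 0 0 0 0 0 0 1",
)

```text
time_s: 3.8
ee_pos: [574.2, -187.7, 29.3]
tool_rot: [0.125, 0.992, -0.0, 0.001]
wrist_force: [-0.7, 0.9, 5.5]
gripper_width: 48.4
grasp_force: 52.8
```

```bash
python3 nav.py 583 87 110
```

```text
t 3.8 pos [ 574.2 -187.7   29.3] phi 1.321 q [-0.45  0.52 -0.22  0.84  0.   -0.2 ] w 48.4 tilt [ 0.002 -0.001 -1.   ]
turn z 0.0 then shift cm [ 5.92 26.84 -8.09] | without turn [ 5.92 26.84 -8.09]
```

apply_moves(
  increments="0 0 -1 0 0 0 1; 0 0 -2 0 0 0 1; 0 0 -2.5 0 0 0 1; 0.3 1 -2 0 0 0 1; 0.6 2.5 -1 0 0 0 1; 0.6 3 0 0 0 0 1; 0.6 3 0 0 0 0 1; 0.6 3 0 0 0 0 1; 0.6 3 0 0 0 0 1; 0.6 3 0 0 0 0 1",
)

```text
time_s: 4.8
ee_pos: [580.4, 2.5, 112.8]
tool_rot: [0.125, 0.992, -0.0, -0.001]
wrist_force: [0.1, 0.5, -3.5]
gripper_width: 48.3
grasp_force: 52.5
```

apply_moves(
  increments="0.6 3 0 0 0 0 1; 0.6 2.5 0 0 0 0 1; 0.5 1.8 0 0 0 0 1; 0.3 1 0 0 0 0 1; 0 0 0 0 0 0 1; 0 0 0 0 0 0 1",
)

```text
time_s: 5.4
ee_pos: [582.3, 86.2, 113.0]
tool_rot: [0.125, 0.992, -0.0, -0.0]
wrist_force: [1.0, -0.6, -4.1]
gripper_width: 48.5
grasp_force: 52.5
```

```bash
python3 nav.py 583 87 37.5
```

```text
t 5.4 pos [582.3  86.2 113. ] phi 1.321 q [ 0.01  0.41 -0.15  1.   -0.    0.26] w 48.5 tilt [-0.001 -0.001 -1.   ]
turn z 0.0 then shift cm [-0.05  0.11  7.55] | without turn [-0.05  0.11  7.55]
```

apply_moves(
  increments="0 0.1 1 0 0 0 1; 0 0 2 0 0 0 1; 0 0 2 0 0 0 1; 0 0 1 0 0 0 1; 0 0 0.4 0 0 0 1; 0 0 0 0 0 0 1; 0 0 0 0 0 0 1",
)

```text
time_s: 6.1
ee_pos: [583.5, 87.5, 50.0]
tool_rot: [0.125, 0.992, 0.0, 0.001]
wrist_force: [-1.0, -0.3, -4.0]
gripper_width: 48.5
grasp_force: 52.6
```

```bash
python3 nav.py 583 87 37
python3 - <<'E'
from h import *
a,_=grab('side','s2')
for z in (49,20): print(proj('side',np.array([583,87,z])))
cv2.imwrite('pics/m2.png',cv2.resize(a[130:220,220:340],None,fx=6,fy=6,interpolation=cv2.INTER_CUBIC)[:,:,::-1])
E
```

```text
t 6.1 pos [583.5  87.5  50. ] phi 1.321 q [ 0.01  0.47 -0.23  0.86  0.    0.26] w 48.5 tilt [ 0.001  0.    -1.   ]
turn z 0.0 then shift cm [ 0.03 -0.06  1.3 ] | without turn [ 0.03 -0.06  1.3 ]
[[300.4446001  175.12943752]]
[[299.9468372  183.56763738]]
```

View pics/m2.png

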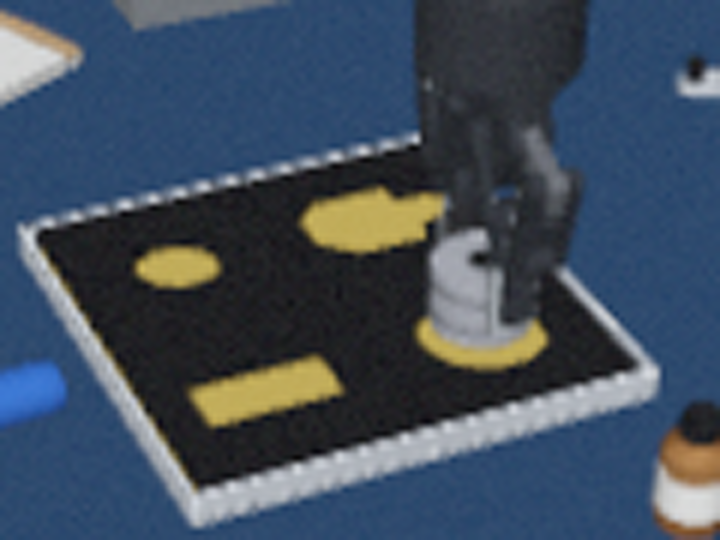

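The large weight hangs at (480,300), centred over its round cut-out at (482,335). I'll lower it.

apply_moves(
  increments="0 0 0.5 0 0 0 1; 0 0 0.3 0 0 0 1; 0 0 0.2 0 0 0 1; 0 0 0.1 0 0 0 1; 0 0 0 0 0 0 1; 0 0 0 0 0 0 1",
)

```text
time_s: 6.75
ee_pos: [582.9, 87.8, 38.3]
tool_rot: [0.125, 0.992, 0.0, 0.0]
wrist_force: [-0.2, -0.3, -3.5]
gripper_width: 48.5
grasp_force: 52.8
```

apply_moves(
  increments="0 0 0.1 0 0 0 1; 0 0 0.05 0 0 0 1; 0 0 0 0 0 0 1; 0 0 0 0 0 0 1",
)

```text
time_s: 7.15
ee_pos: [582.9, 87.7, 38.2]
tool_rot: [0.125, 0.992, 0.0, 0.0]
wrist_force: [-4.6, 0.8, 6.5]
gripper_width: 48.3
grasp_force: 53.6
```

apply_moves(
  increments="0 0 0 0 0 0 0.4; 0 0 0 0 0 0 0.35; 0 0 0 0 0 0 0.3; 0 0 0 0 0 0 0.25; 0 0 0 0 0 0 0.22; 0 0 -0.5 0 0 0 0.2; 0 0 -1 0 0 0 0.2; 0 0 -2 0 0 0 0.2; 0 0 -3 0 0 0 0.2; 0 0 -2 0 0 0 0.2",
)

```text
time_s: 8.15
ee_pos: [583.6, 87.7, 124.6]
tool_rot: [0.125, 0.992, 0.0, 0.001]
wrist_force: [1.0, 0.3, -0.5]
gripper_width: 68.6
grasp_force: 0.0
```

```bash
python3 nav.py 431.6 -206.7 125
```

```text
t 8.15 pos [583.6  87.7 124.6] phi 1.321 q [ 0.01  0.4  -0.14  1.03  0.    0.26] w 68.6 tilt [ 0.002  0.    -1.   ]
turn z 0.0 then shift cm [  7.45 -32.29  -0.08] | without turn [  7.45 -32.29  -0.08]
```

apply_moves(
  increments="0.3 -1.5 0 0 0 0 0.2; 0.7 -3 0 0 0 0 0.2; 0.7 -3 0 0 0 0 0.2; 0.7 -3 0 0 0 0 0.2; 0.7 -3 0 0 0 0 0.2; 0.7 -3 0 0 0 0 0.2; 0.7 -3 0 0 0 0 0.2; 0.7 -3 0 0 0 0 0.2; 0.7 -3 0 0 0 0 0.2; 0.7 -3 0 0 0 0 0.2",
)

```text
time_s: 9.15
ee_pos: [446.6, -173.3, 121.3]
tool_rot: [0.125, 0.992, 0.0, -0.0]
wrist_force: [0.5, -0.2, -0.2]
gripper_width: 68.4
grasp_force: 0.0
```

apply_moves(
  increments="0.5 -2.5 1 0 0 0 0.2; 0.3 -1.3 2 0 0 0 0.2; 0 0 2 0 0 0 0.2; 0 0 1 0 0 0 0.2; 0 0 0 0 0 0 0.2; 0 0 0 0 0 0 0.2",
)

```text
time_s: 9.75
ee_pos: [431.1, -206.8, 61.9]
tool_rot: [0.124, 0.992, 0.0, -0.0]
wrist_force: [-0.3, 0.3, -0.7]
gripper_width: 68.4
grasp_force: 0.0
```

```bash
python3 nav.py 431.6 -206.7 28
```

```text
t 9.75 pos [ 431.1 -206.8   61.9] phi 1.321 q [-0.62  0.28 -0.5   0.79  0.   -0.37] w 68.4 tilt [-0.  0. -1.]
turn z 0.0 then shift cm [-0.05  0.02  3.39] | without turn [-0.05  0.02  3.39]
```

apply_moves(
  increments="0 0 1.2 0 0 0 0.2; 0 0 1.4 0 0 0 0.2; 0 0 0.7 0 0 0 0.3; 0 0 0 0 0 0 0.4; 0 0 0 0 0 0 0.5; 0 0 0 0 0 0 1; 0 0 0 0 0 0 1; 0 0 0 0 0 0 1; 0 0 0 0 0 0 1; 0 0 0 0 0 0 1",
)

```text
time_s: 10.75
ee_pos: [431.8, -207.3, 29.5]
tool_rot: [0.125, 0.992, -0.0, 0.001]
wrist_force: [0.4, 0.3, 6.2]
gripper_width: 28.7
grasp_force: 49.4
```

```bash
python3 nav.py 492.5 217 110
```

```text
t 10.75 pos [ 431.8 -207.3   29.5] phi 1.321 q [-0.62  0.32 -0.54  0.71  0.   -0.37] w 28.7 tilt [ 0.001 -0.001 -1.   ]
turn z 0.0 then shift cm [ 4.59 42.61 -8.07] | without turn [ 4.59 42.61 -8.07]
```

apply_moves(
  increments="0 0 -1 0 0 0 1; 0 0 -2 0 0 0 1; 0 0 -2.5 0 0 0 1; 0.1 1 -2 0 0 0 1; 0.3 2.5 -0.6 0 0 0 1; 0.4 3.5 0 0 0 0 1; 0.4 3.5 0 0 0 0 1; 0.4 3.5 0 0 0 0 1; 0.4 3.5 0 0 0 0 1; 0.4 3.5 0 0 0 0 1",
)

```text
time_s: 11.75
ee_pos: [459.7, 3.8, 110.2]
tool_rot: [0.125, 0.992, 0.0, 0.0]
wrist_force: [-0.3, -0.1, -0.8]
gripper_width: 28.4
grasp_force: 49.5
```

apply_moves(
  increments="0.4 3.5 0 0 0 0 1; 0.4 3.5 0 0 0 0 1; 0.4 3.5 0 0 0 0 1; 0.4 3.5 0 0 0 0 1; 0.3 3.5 0 0 0 0 1; 0.2 2.5 0 0 0 0 1; 0.1 1.6 1 0 0 0 1; 0 0 2 0 0 0 1; 0 0 0 0 0 0 1; 0 0 0 0 0 0 1",
)

```text
time_s: 12.75
ee_pos: [491.0, 216.5, 79.1]
tool_rot: [0.125, 0.992, -0.001, -0.001]
wrist_force: [0.5, -0.0, -1.1]
gripper_width: 28.4
grasp_force: 49.5
```

```bash
python3 nav.py 492.5 217 48
```

```text
t 12.75 pos [491.  216.5  79.1] phi 1.32 q [ 0.27  0.36 -0.34  0.88 -0.    0.52] w 28.4 tilt [-0.002 -0.001 -1.   ]
turn z 0.0 then shift cm [-0.14  0.09  3.11] | without turn [-0.14  0.09  3.11]
```

apply_moves(
  increments="-0.1 0.1 1 0 0 0 1; 0 0 1.5 0 0 0 1; 0 0 0.8 0 0 0 1; 0 0 0.3 0 0 0 1; 0 0 0.2 0 0 0 1; 0 0 0 0 0 0 1; 0 0 0 0 0 0 1",
)

```text
time_s: 13.45
ee_pos: [493.5, 218.0, 42.2]
tool_rot: [0.125, 0.992, 0.0, 0.0]
wrist_force: [0.1, 0.3, -0.7]
gripper_width: 28.4
grasp_force: 49.5
```

apply_moves(
  increments="0 0 0.1 0 0 0 1; 0 0 0.1 0 0 0 1; 0 0 0 0 0 0 1; 0 0 0 0 0 0 1",
)

```text
time_s: 13.85
ee_pos: [493.2, 217.9, 39.8]
tool_rot: [0.125, 0.992, 0.0, 0.0]
wrist_force: [-0.4, 0.1, -1.8]
gripper_width: 28.4
grasp_force: 49.5
```

apply_moves(
  increments="0 0 0.1 0 0 0 1; 0 0 0.05 0 0 0 1; 0 0 0 0 0 0 1; 0 0 0 0 0 0 1",
)

```text
time_s: 14.25
ee_pos: [493.3, 217.9, 38.6]
tool_rot: [0.125, 0.992, 0.0, 0.0]
wrist_force: [-0.7, -0.8, 2.9]
gripper_width: 28.1
grasp_force: 49.8
```

apply_moves(
  increments="0 0 0 0 0 0 0.65; 0 0 0 0 0 0 0.6; 0 0 0 0 0 0 0.55; 0 0 0 0 0 0 0.5; 0 0 0 0 0 0 0.5; 0 0 -0.5 0 0 0 0.45; 0 0 -1 0 0 0 0.4; 0 0 -2 0 0 0 0.4; 0 0 -3 0 0 0 0.4; 0 0 -2 0 0 0 0.3",
)

```text
time_s: 15.25
ee_pos: [493.9, 218.1, 126.0]
tool_rot: [0.125, 0.992, 0.0, 0.001]
wrist_force: [1.1, 1.2, 0.7]
gripper_width: 59.5
grasp_force: 0.0
```

```bash
python3 nav.py 438.7 -318.2 125 2.518
python3 - <<'E'
from h import *
a,_=grab('side','s3')
cv2.imwrite('pics/m3.png',cv2.resize(a[130:220,220:340],None,fx=6,fy=6,interpolation=cv2.INTER_CUBIC)[:,:,::-1])
E
```

```text
t 15.25 pos [493.9 218.1 126. ] phi 1.321 q [ 0.27  0.31 -0.27  0.99  0.    0.52] w 59.5 tilt [ 0.002  0.001 -1.   ]
turn z -1.197 then shift cm [ 46.76 -26.84   0.05] | without turn [-7.910e+00 -5.333e+01  5.000e-02]
```

View pics/m3.png

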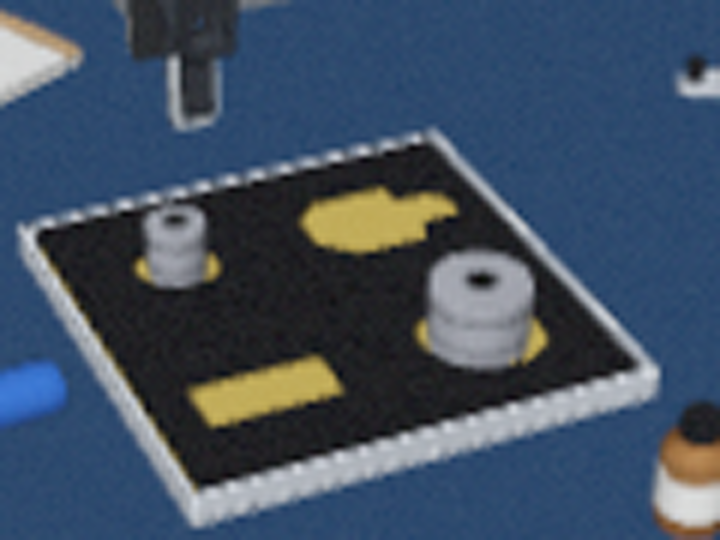

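Both weights stand upright inside their cut-outs: the small one at (177,250) and the large one at (480,310). Next is the block.

apply_moves(
  increments="-0.3 -2 0 0 0 0 0.3; -0.6 -4 0 0 0 0 0.3; -0.6 -4 0 0 0 0 0.3; -0.6 -4 0 0 0 0 0.3; -0.6 -4 0 0 0 0 0.3; -0.6 -4 0 0 0 0 0.3; -0.6 -4 0 0 0 0 0.3; -0.6 -4 0 0 0 0 0.3; -0.6 -4 0 0 0 0 0.3; -0.6 -4 0 0 0 0 0.3",
)

```text
time_s: 16.3
ee_pos: [454.3, -166.2, 124.1]
tool_rot: [0.125, 0.992, -0.0, 0.001]
wrist_force: [0.9, -0.1, 0.5]
gripper_width: 59.7
grasp_force: 0.0
```

apply_moves(
  increments="-0.6 -4 0 0 0 0 0.3; -0.6 -4 0 0 0 0 0.3; -0.6 -4 0 0 0 0 0.3; -0.4 -3 0 0 0 0 0.3; 0 0 0 0 0 -0.14 0.3; 0 0 0 0 0 -0.14 0.3; 0 0 0 0 0 -0.14 0.3; 0 0 0 0 0 -0.14 0.3; 0 0 0 0 0 -0.14 0.3; 0 0 0 0 0 -0.14 0.3",
)

```text
time_s: 17.3
ee_pos: [438.8, -315.3, 123.8]
tool_rot: [-0.294, 0.956, -0.0, 0.0]
wrist_force: [-0.1, 0.2, -1.7]
gripper_width: 60.2
grasp_force: 0.0
```

apply_moves(
  increments="0 0 0 0 0 -0.14 0.3; 0 0 0 0 0 -0.14 0.3; 0 0 0 0 0 -0.077 0.3; 0 0 0 0 0 0 0.3; 0 0 0 0 0 0 0.3",
)

```text
time_s: 17.8
ee_pos: [438.8, -315.3, 123.7]
tool_rot: [-0.455, 0.89, -0.0, 0.0]
wrist_force: [0.3, -0.7, -0.3]
gripper_width: 59.9
grasp_force: 0.0
```

```bash
python3 nav.py 438.7 -318.2 65 2.518
```

```text
t 17.8 pos [ 438.8 -315.3  123.7] phi 2.516 q [-0.77  0.32 -0.27  0.98  0.   -1.72] w 59.9 tilt [ 0. -0. -1.]
turn z -0.002 then shift cm [ 0.24 -0.16  5.87] | without turn [ 0.24 -0.16  5.87]
```

apply_moves(
  increments="0.2 -0.2 1 0 0 0 0.3; 0 0 2 0 0 0 0.3; 0 0 2.5 0 0 0 0.3; 0 0 2 0 0 0 0.3; 0 0 1.3 0 0 0 0.3; 0 0 0.6 0 0 0 0.3; 0 0 0 0 0 0 0.3; 0 0 0 0 0 0 0.4",
)

```text
time_s: 18.6
ee_pos: [439.6, -318.4, 29.8]
tool_rot: [-0.456, 0.89, -0.0, 0.0]
wrist_force: [0.4, 1.1, 0.7]
gripper_width: 51.2
grasp_force: 0.0
```

```bash
python3 nav.py 438.7 -318.2 28 2.518
```

```text
t 18.6 pos [ 439.6 -318.4   29.8] phi 2.518 q [-0.77  0.42 -0.38  0.77  0.   -1.72] w 51.2 tilt [ 0.001 -0.001 -1.   ]
turn z -0.0 then shift cm [0.03 0.08 0.18] | without turn [0.03 0.08 0.18]
```

apply_moves(
  increments="0 0 0.15 0 0 0 0.5; 0 0 0 0 0 0 0.6; 0 0 0 0 0 0 1; 0 0 0 0 0 0 1; 0 0 0 0 0 0 1; 0 0 0 0 0 0 1; 0 0 0 0 0 0 1",
)

```text
time_s: 19.3
ee_pos: [439.7, -318.4, 28.5]
tool_rot: [-0.456, 0.89, -0.001, 0.0]
wrist_force: [-0.0, 1.0, 6.4]
gripper_width: 22.8
grasp_force: 50.2
```

apply_moves(
  increments="0 0 -1 0 0 0 1; 0 0 -2 0 0 0 1; 0 0 -2.5 0 0 0 1; 0 0 -2 0 0 0 1; 0 0 -0.6 0 0 0 1; 0 0 0 0 0 0 1",
)

```text
time_s: 19.9
ee_pos: [439.5, -318.3, 109.6]
tool_rot: [-0.456, 0.89, -0.001, 0.0]
wrist_force: [0.3, 0.1, -1.9]
gripper_width: 23.1
grasp_force: 49.4
```

```bash
python3 nav.py 472.5 106.7 110 1.394
```

```text
t 19.9 pos [ 439.5 -318.3  109.6] phi 2.518 q [-0.77  0.33 -0.28  0.95  0.   -1.72] w 23.1 tilt [ 0.001 -0.001 -1.   ]
turn z 1.124 then shift cm [ 4.23 42.42 -0.08] | without turn [-36.43  22.14  -0.08]
```

apply_moves(
  increments="0 0 0 0 0 0.07 1; 0 0 0 0 0 0.14 1; 0 0 0 0 0 0.14 1; 0 0 0 0 0 0.14 1; 0 0 0 0 0 0.14 1; 0 0 0 0 0 0.14 1; 0 0 0 0 0 0.14 1; 0 0 0 0 0 0.14 1; 0 0 0 0 0 0.074 1; 0.2 1.5 0 0 0 0 1",
)

```text
time_s: 20.9
ee_pos: [439.3, -303.3, 107.3]
tool_rot: [0.089, 0.996, 0.0, -0.001]
wrist_force: [-0.2, 0.5, -0.1]
gripper_width: 23.1
grasp_force: 49.4
```

apply_moves(
  increments="0.3 3 0 0 0 0 1; 0.4 4 0 0 0 0 1; 0.4 4 0 0 0 0 1; 0.4 4 0 0 0 0 1; 0.4 4 0 0 0 0 1; 0.4 4 0 0 0 0 1; 0.4 4 0 0 0 0 1; 0.4 4 0 0 0 0 1; 0.4 4 0 0 0 0 1; 0.3 3 0 0 0 0 1",
)

```text
time_s: 21.9
ee_pos: [467.5, 80.8, 107.9]
tool_rot: [0.086, 0.996, 0.0, -0.001]
wrist_force: [0.6, -0.3, -1.2]
gripper_width: 23.0
grasp_force: 49.4
```

apply_moves(
  increments="0.2 2 0 0 0 0 1; 0 0.9 1.5 0 0 0 1; 0 0 2 0 0 0 1; 0 0 1 0 0 0 1; 0 0 0 0 0 0 1; 0 0 0 0 0 0 1",
)

```text
time_s: 22.5
ee_pos: [471.8, 106.8, 63.7]
tool_rot: [0.088, 0.996, -0.0, -0.001]
wrist_force: [0.2, -0.5, -1.2]
gripper_width: 23.0
grasp_force: 49.4
```

```bash
python3 nav.py 472.5 106.7 38.5 1.394
```

```text
t 22.5 pos [471.8 106.8  63.7] phi 1.394 q [ 0.06  0.28 -0.49  0.8   0.    0.23] w 23.0 tilt [-0.001  0.    -1.   ]
turn z 0.0 then shift cm [-0.07  0.01  2.52] | without turn [-0.07  0.01  2.52]
```

Lower to just above the foam and look.

apply_moves(
  increments="-0.1 0 0.8 0 0 0 1; 0 0 0.5 0 0 0 1; 0 0 0.2 0 0 0 1; 0 0 0 0 0 0 1; 0 0 0 0 0 0 1",
)

```text
time_s: 23.0
ee_pos: [473.5, 106.6, 48.9]
tool_rot: [0.088, 0.996, 0.0, 0.0]
wrist_force: [-0.1, -0.6, -0.6]
gripper_width: 23.2
grasp_force: 49.4
```

```bash
python3 nav.py 472.5 106.7 38 1.394
python3 - <<'E'
from h import *
a,_=grab('side','s4')
cv2.imwrite('pics/m4.png',cv2.resize(a[130:220,220:340],None,fx=6,fy=6,interpolation=cv2.INTER_CUBIC)[:,:,::-1])
E
```

```text
t 23.0 pos [473.5 106.6  48.9] phi 1.394 q [ 0.06  0.3  -0.5   0.76  0.    0.23] w 23.2 tilt [ 0.  0. -1.]
turn z -0.0 then shift cm [ 0.1  -0.    1.09] | without turn [ 0.1  -0.    1.09]
```

View pics/m4.png

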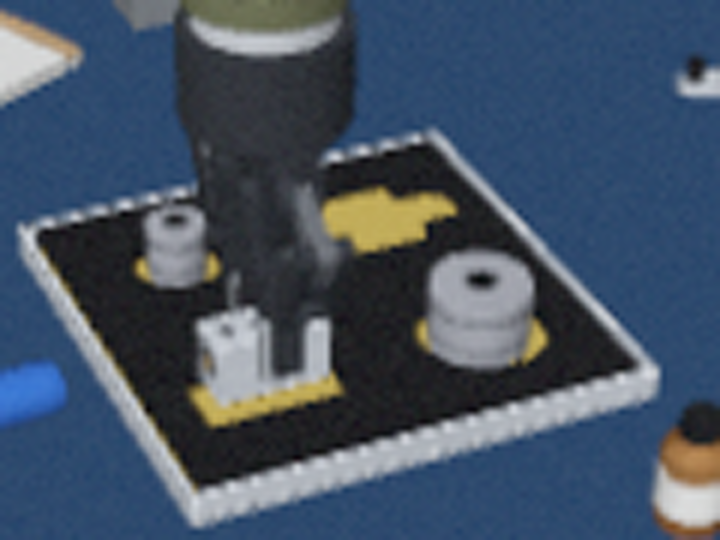

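Run:
```python
from h import *
np.set_printoptions(suppress=True,precision=0)
c=np.array([473,106.7]);t=-.177;R=np.array([[np.cos(t),-np.sin(t)],[np.sin(t),np.cos(t)]])
for nm,hx,hy,z in(('block bottom',28,12,20),('block top',28,12,52),('cut top',35,19,16)):
    P=np.array([[a*hx,b*hy] for a,b in((-1,-1),(1,-1),(1,1),(-1,1))])@R.T+c
    print(nm,((proj('side',np.c_[P,np.full(4,z)])-[220,130]+.5)*6-.5).tolist())
```

```text
block bottom [[221.44984829925102, 410.5963894004608], [333.5834070113542, 380.38104231406885], [312.06135112534537, 352.50621943650754], [201.28192662999766, 381.75365426499195]]
block top [[219.73352807099195, 353.2636268147309], [334.0982481706079, 323.5126667706352], [312.15502315436333, 295.9886212269746], [199.20107036886668, 324.7666213992095]]
cut top [[213.32947484386733, 430.1026520470688], [353.6569733765523, 391.90136996475036], [319.4055450696899, 347.88483469122076], [181.74495265064945, 384.17151836238787]]
```

The block is aligned over the rectangle, with its near corner at (218,403) and the cut-out's near corner at (210,427), within about 2 mm of the prediction. I'll lower it.

apply_moves(
  increments="0 0 0.4 0 0 0 1; 0 0 0.3 0 0 0 1; 0 0 0.1 0 0 0 1; 0 0 0.1 0 0 0 1; 0 0 0 0 0 0 1; 0 0 0 0 0 0 1",
)

```text
time_s: 23.65
ee_pos: [473.4, 106.7, 39.8]
tool_rot: [0.088, 0.996, 0.0, 0.0]
wrist_force: [-0.0, -0.1, -1.8]
gripper_width: 23.0
grasp_force: 49.4
```

apply_moves(
  increments="0 0 0.1 0 0 0 1; 0 0 0.05 0 0 0 1; 0 0 0 0 0 0 1; 0 0 0 0 0 0 1",
)

```text
time_s: 24.05
ee_pos: [473.4, 106.6, 38.3]
tool_rot: [0.088, 0.996, 0.0, 0.0]
wrist_force: [-0.4, -1.2, -1.8]
gripper_width: 22.9
grasp_force: 49.4
```

apply_moves(
  increments="0 0 0.05 0 0 0 1; 0 0 0.05 0 0 0 1; 0 0 0 0 0 0 1; 0 0 0 0 0 0 1",
)

```text
time_s: 24.45
ee_pos: [473.5, 106.6, 37.5]
tool_rot: [0.088, 0.996, 0.0, 0.0]
wrist_force: [-0.9, 0.8, 2.0]
gripper_width: 23.0
grasp_force: 49.8
```

apply_moves(
  increments="0 0 0.02 0 0 0 0.7; 0 0 0 0 0 0 0.65; 0 0 0 0 0 0 0.6; 0 0 0 0 0 0 0.55; 0 0 0 0 0 0 0.55; 0 0 -0.5 0 0 0 0.5; 0 0 -1 0 0 0 0.5; 0 0 -2 0 0 0 0.5; 0 0 -3 0 0 0 0.5; 0 0 -3 0 0 0 0.5",
)

```text
time_s: 25.45
ee_pos: [473.1, 106.6, 133.7]
tool_rot: [0.088, 0.996, 0.0, -0.0]
wrist_force: [0.9, 0.7, 0.6]
gripper_width: 42.5
grasp_force: 0.0
```

```bash
python3 nav.py 422.8 -73.4 130
python3 - <<'E'
from h import *
np.set_printoptions(suppress=True,precision=1)
# yaw of base plate: mask of plate near z 6 in original top & side
for n,b in(('top',(275,185,320,225)),('side',(275,215,310,255))):
    C=cloud(n,np.load(f'pics/{n}0.npy'))[b[1]:b[3],b[0]:b[2]].reshape(-1,3)
    im=cv2.imread(f'pics/{n}0.png')[b[1]:b[3],b[0]:b[2]].reshape(-1,3).astype(int)
    m=(im[:,2]>110)&(np.abs(C[:,2]-7)<6); P=C[m]
    print(n,m.sum(),P.mean(0),'x',P[:,0].min(),P[:,0].max(),'y',P[:,1].min(),P[:,1].max())
f=lambda p:((p[0]+.5)/5.9-.5+275,(p[1]+.5)/5.9-.5+140)
for p in((117,406),(91,331),(90,312)): print(atz('top',*f(p),6))
E
```

```text
t 25.45 pos [473.1 106.6 133.7] phi 1.394 q [ 0.06  0.21 -0.39  0.97  0.    0.23] w 42.5 tilt [-0.  0. -1.]
turn z 0.0 then shift cm [  1.79 -18.6    0.37] | without turn [  1.79 -18.6    0.37]
top 191 [429.6 -70.2   5.7] x 399.7035298682101 467.10364229485435 y -94.01638593408518 -53.069558898068095
side 194 [426.4 -76.2   6. ] x 400.8800752426156 467.95250082165853 y -96.54102725044174 -46.40207004222884
[422.1 -74.6   6. ]
[459.  -61.9   6. ]
[468.4 -61.4   6. ]
```

apply_moves(
  increments="0.1 -1.6 0 0 0 0 0.5; 0.4 -3 0 0 0 0 0.5; 0.4 -4 0 0 0 0 0.5; 0.4 -4 0 0 0 0 0.5; 0.3 -3.5 0 0 0 0 0.5; 0.2 -2.5 0.4 0 0 0 0.5; 0 0 2 0 0 0 0.5; 0 0 1 0 0 0 0.5; 0 0 0 0 0 0 0.5; 0 0 0 0 0 0 0.5",
)

```text
time_s: 26.45
ee_pos: [423.0, -72.8, 98.4]
tool_rot: [0.088, 0.996, 0.0, -0.0]
wrist_force: [0.4, -0.2, 0.4]
gripper_width: 42.7
grasp_force: 0.0
```

```bash
python3 nav.py 422.8 -73.6 38
python3 - <<'E'
from h import *
a,_=grab('side','s5')
cv2.imwrite('pics/m5.png',np.hstack([cv2.resize(a[180:260,250:330],None,fx=5,fy=5,interpolation=cv2.INTER_CUBIC),cv2.resize(a[140:220,230:310],None,fx=5,fy=5,interpolation=cv2.INTER_CUBIC)])[:,:,::-1])
E
```

```text
t 26.45 pos [423.  -72.8  98.4] phi 1.395 q [-0.36  0.15 -0.57  0.86  0.   -0.18] w 42.7 tilt [-0.  0. -1.]
turn z 0.0 then shift cm [ 0.   -0.08  6.04] | without turn [ 0.   -0.08  6.04]
```

View pics/m5.png

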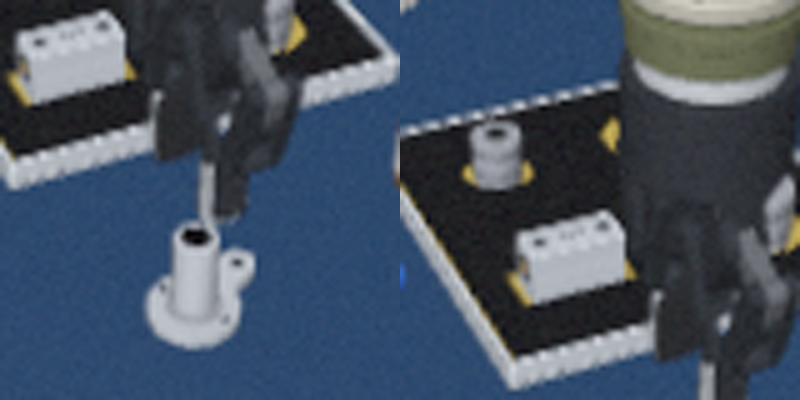

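The block sits level in its cut-out with yellow showing at both ends. The base's tube top at (196,238) lies below the fingers' midpoint (198,188). I'll grip it.

apply_moves(
  increments="0 -0.1 1 0 0 0 0.5; 0 0 2 0 0 0 0.5; 0 0 1.8 0 0 0 0.5; 0 0 0.9 0 0 0 0.5; 0 0 0.3 0 0 0 0.55; 0 0 0 0 0 0 0.6; 0 0 0 0 0 0 0.7; 0 0 0 0 0 0 1; 0 0 0 0 0 0 1; 0 0 0 0 0 0 1",
)

```text
time_s: 27.5
ee_pos: [423.6, -74.6, 38.9]
tool_rot: [0.088, 0.996, -0.0, 0.001]
wrist_force: [0.2, -0.2, 6.8]
gripper_width: 20.9
grasp_force: 49.0
```

apply_moves(
  increments="0 0 0 0 0 0 1; 0 0 0 0 0 0 1; 0 0 -1 0 0 0 1; 0 0 -2 0 0 0 1; 0 0 -2.5 0 0 0 1; 0 0 -2 0 0 0 1; 0 0 -0.7 0 0 0 1; 0 0 0 0 0 0 1",
)

```text
time_s: 28.3
ee_pos: [423.4, -74.5, 121.0]
tool_rot: [0.088, 0.996, -0.0, 0.001]
wrist_force: [0.5, -1.0, -0.8]
gripper_width: 20.5
grasp_force: 48.9
```

```bash
python3 nav.py 590.9 199.1 120 0.903
```

```text
t 28.3 pos [423.4 -74.5 121. ] phi 1.394 q [-0.36  0.12 -0.53  0.91  0.   -0.18] w 20.5 tilt [ 0.002 -0.001 -1.   ]
turn z 0.491 then shift cm [ 3.79 31.86  0.12] | without turn [-11.67  29.88   0.12]
```

apply_moves(
  increments="0 0 0 0 0 0.07 1; 0 0 0 0 0 0.13 1; 0 0 0 0 0 0.13 1; 0 0 0 0 0 0.1 1; 0 0 0 0 0 0.061 1; 0.2 1.5 0 0 0 0 1; 0.3 3 0 0 0 0 1; 0.5 4 0 0 0 0 1; 0.5 4 0 0 0 0 1; 0.5 4 0 0 0 0 1",
)

```text
time_s: 29.3
ee_pos: [508.9, 69.0, 118.6]
tool_rot: [0.328, 0.945, -0.0, -0.001]
wrist_force: [1.0, 0.1, -0.8]
gripper_width: 20.7
grasp_force: 49.1
```

apply_moves(
  increments="0.5 4 0 0 0 0 1; 0.5 4 0 0 0 0 1; 0.4 3.5 0 0 0 0 1; 0.3 2.4 0 0 0 0 1; 0.1 1.5 1 0 0 0 1; 0 0 2 0 0 0 1; 0 0 1.5 0 0 0 1; 0 0 0.7 0 0 0 1; 0 0 0 0 0 0 1; 0 0 0 0 0 0 1",
)

```text
time_s: 30.3
ee_pos: [590.3, 199.3, 67.9]
tool_rot: [0.328, 0.945, -0.0, -0.0]
wrist_force: [-0.1, -0.2, -0.8]
gripper_width: 20.4
grasp_force: 49.1
```

```bash
python3 nav.py 590.9 199.1 47 0.903
python3 - <<'E'
from h import *
a,_=grab('side','s6')
cv2.imwrite('pics/m6.png',cv2.resize(a[130:220,220:340],None,fx=6,fy=6,interpolation=cv2.INTER_CUBIC)[:,:,::-1])
E
```

```text
t 30.3 pos [590.3 199.3  67.9] phi 0.902 q [ 0.2   0.51 -0.12  0.94  0.    0.87] w 20.4 tilt [-0.001 -0.    -1.   ]
turn z -0.001 then shift cm [-0.06  0.02  2.09] | without turn [-0.06  0.02  2.09]
```

View pics/m6.png

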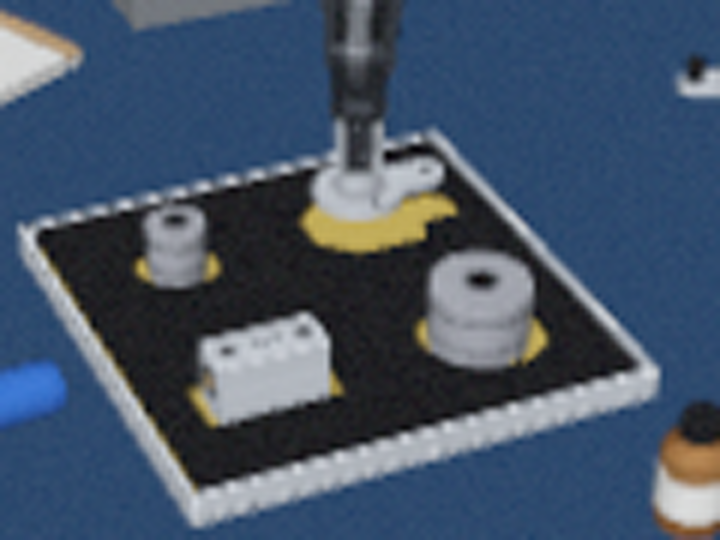

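The base hangs parallel over the paddle cut-out, with its round end at (355,195), the tongue hole at (428,170) and the cut-out at (375,220). I'll lower it.

apply_moves(
  increments="0 0 0.8 0 0 0 1; 0 0 0.6 0 0 0 1; 0 0 0.3 0 0 0 1; 0 0 0.1 0 0 0 1; 0 0 0.1 0 0 0 1; 0 0 0 0 0 0 1; 0 0 0 0 0 0 1",
)

```text
time_s: 31.05
ee_pos: [590.6, 199.8, 49.3]
tool_rot: [0.328, 0.945, 0.0, 0.0]
wrist_force: [-0.3, 0.2, -1.0]
gripper_width: 20.5
grasp_force: 49.1
```

apply_moves(
  increments="0 0 0.05 0 0 0 1; 0 0 0.05 0 0 0 1; 0 0 0 0 0 0 1; 0 0 0 0 0 0 1",
)

```text
time_s: 31.45
ee_pos: [590.5, 199.7, 48.1]
tool_rot: [0.328, 0.945, 0.0, 0.0]
wrist_force: [-0.6, 0.3, -0.3]
gripper_width: 20.5
grasp_force: 49.1
```

apply_moves(
  increments="0 0 0.05 0 0 0 1; 0 0 0.05 0 0 0 1; 0 0 0 0 0 0 1; 0 0 0 0 0 0 1",
)

```text
time_s: 31.85
ee_pos: [590.6, 199.8, 47.9]
tool_rot: [0.328, 0.945, 0.0, 0.0]
wrist_force: [-3.0, 0.2, 5.3]
gripper_width: 20.4
grasp_force: 49.5
```

apply_moves(
  increments="0 0 0 0 0 0 0.72; 0 0 0 0 0 0 0.67; 0 0 0 0 0 0 0.62; 0 0 0 0 0 0 0.58; 0 0 0 0 0 0 0.55; 0 0 -0.5 0 0 0 0.55; 0 0 -1 0 0 0 0.5; 0 0 -2 0 0 0 0.5; 0 0 -3 0 0 0 0.5; 0 0 -3 0 0 0 0.5",
)

```text
time_s: 32.85
ee_pos: [590.3, 199.7, 143.6]
tool_rot: [0.328, 0.945, 0.0, -0.0]
wrist_force: [0.1, 0.0, 0.2]
gripper_width: 42.6
grasp_force: 0.0
```

apply_moves(
  increments="0 1.5 -3 0 0 0 0.5; 0 3 -1 0 0 0 0.5; 0 3 0 0 0 0 0.5; 0 3 0 0 0 0 0.5; 0 2 0 0 0 0 0.5; 0 1 0 0 0 0 0.5; 0 0 0 0 0 0 0.5; 0 0 0 0 0 0 0.5",
)

```text
time_s: 33.65
ee_pos: [673.9, 305.6, 182.5]
tool_rot: [0.328, 0.945, -0.0, 0.0]
wrist_force: [-0.1, -0.4, 0.0]
gripper_width: 42.4
grasp_force: 0.0
```

Run:
```python
from h import *
np.set_printoptions(suppress=True,precision=1)
a,ds=grab('side','s7');b,dt=grab('top','t7')
C=cloud('side',ds)
print(monitor.observe()['ee_pos'])
for n,p in dict(large=(583,87,42),small=(492.5,217,38),block=(473,106.7,40),tube=(590.6,199.5,58),plate=(621,193,14)).items():
    u,v=proj('side',np.array(p,float))[0].round().astype(int); q=C[v-1:v+2,u-1:u+2].reshape(-1,3)
    print(n,(u,v),np.median(q,0))
x=cv2.resize(a[130:220,220:320],None,fx=4,fy=4,interpolation=cv2.INTER_CUBIC);y=cv2.resize(b[120:220,165:265],None,fx=4,fy=4,interpolation=cv2.INTER_CUBIC)
x=cv2.copyMakeBorder(x,0,40,0,0,cv2.BORDER_CONSTANT)
cv2.imwrite('pics/m7.png',np.hstack([x,y])[:,:,::-1])
```

```text
[673.7 305.1 182.6]
large (np.int64(300), np.int64(177)) [581.1  87.   43.6]
small (np.int64(249), np.int64(167)) [492.8 217.   39.9]
block (np.int64(264), np.int64(187)) [472.5 105.3  41.1]
tube (np.int64(280), np.int64(154)) [591.9 198.9  59.2]
plate (np.int64(289), np.int64(165)) [621.3 189.3  14.2]
```

View pics/m7.png

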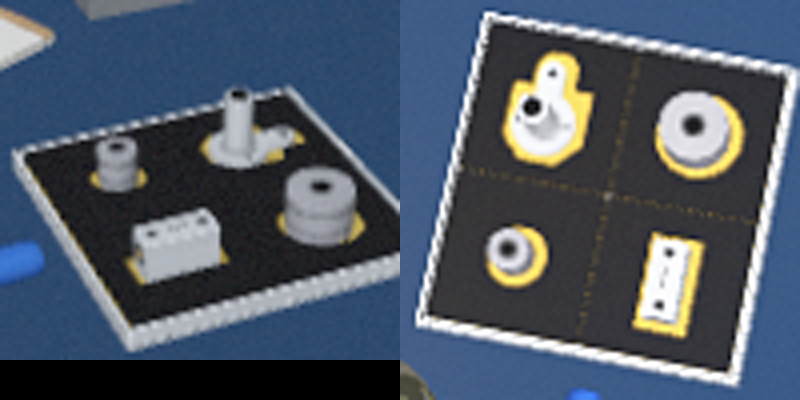

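All four parts are down in their own cut-outs. The measured tops (43.6, 39.9, 41.1 and 59.2 mm, less the ~2 mm side-camera bias) match seated parts, and yellow floor shows around each one.

```bash
python3 -c "
from rig import robot
print(robot.sign_off())"
```

```text
the job is handed in; nothing more can be done
None
```

The large counterweight, small counterweight, bearing block and arm base each stand upright on the floor of their own cut-out, the bottle and jar were not touched, and I handed the job in at about 34 s.

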